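Tuck two photo panels under the weighted arm of the panel holder

TASK

Add the two loose photo panels to the pile in the metal holder, under its weighted arm: first the longer panel on top of the one already there, then the shorter of the two on top of that. Slide each one in under the arm's upturned lip until its end is fully home against the back wall, and leave the pile lying flat and straight with the arm resting on top. Leave the canister, phone stand, tape dispenser and toner box where they stand.

Things in the scene. Friction and masses are not known exactly. Their poses are not given: they have to be found in the camera images.
- holder: Fixed aluminium panel holder. Origin on the cart top; +x points from its open mouth to its back wall (the way panels slide in), z up. Base plate 100 mm wide, 10 mm thick, x -95 to +90 mm. Two cheeks 55 mm high from x -18 to +45 mm, inner faces at y -35 and +35 mm, guide the 60 mm wide panels; in front of them the sides are open. A panel of length L is home with its centre at x = 45 mm - L/2, y = 0.
- back_wall (a point): Foot of the holder's back wall on its inner face, in the middle, at the height of the holder's floor (10 mm): holder x = +45 mm. The wall is 65 mm high over the cart top. Axes as the holder's.
- hold_arm: Weighted steel arm, about 0.38 kg, falls back when let go. Origin on its hinge axis (along y) at holder x +75, z 22 mm; axes as the holder's at the start; raised, its -x end turns up (about 0.11 rad per added panel). Two 8 mm rods at y -49 and +49 mm, outside the cheeks, carry a cross bar of 16 mm diameter, 106 mm long, at holder x -35 mm, with a weight block on it reaching 20 mm above its axis.
- press_bar (a point): Middle of the underside of the arm's cross bar, the line that presses on the pile with about 3 N; at the start 22 mm above the cart top, holder x = -35 mm.
- lip_tip (a point): Middle of the mouth-side edge of the arm's upturned lip, on its underside: holder x about -99 mm, about 22 mm above the pile at the start. The lip is flat, 36 mm wide, 65 mm long, rises 20 degrees (a further 6 per added panel) from the bar. A 12 mm panel pushed in along the pile meets its underside and lifts the arm by itself, with a push under 10 N.
- bottom_panel: The pile at the start: one MDF photo panel 165 x 60 x 12 mm (x, y, z) with a paper face, loose on the holder's floor under the arm, its end within 1 mm of the back wall. Origin: centre of its underside; x along its length. It stays there.
- long_panel: The longer loose photo panel, MDF with a paper face, 190 x 60 x 12 mm, about 0.1 kg, lying flat on the cart top. Origin: centre of its underside; x along its length, z up. Either end may go in first.
- short_panel: The shorter loose photo panel, MDF with a paper face, 145 x 60 x 12 mm, about 0.07 kg, lying flat on the cart top. Origin: centre of its underside; x along its length, z up. Either end may go in first.
- canister: Bystander: upright stainless screw-top canister, 74 mm diameter, 118 mm high with its lid knob, standing close beside the long panel and often in the way of a grasp at one of its ends. Origin: centre of its underside.
- phone_stand: Bystander: hard grey silicone phone stand, foot 100 x 76 mm (x, y), back rest leaning towards +x up to 110 mm high and reaching x = 33 mm, beside the mouth of the holder on the robot's side. Origin: centre of its underside.
- tape_dispenser: Bystander: yellow plastic tape dispenser 150 x 58 mm (x, y), 88 mm high. Origin: centre of its underside.
- toner_box: Bystander: grey toner box 85 x 200 x 90 mm (x, y, z). Origin: centre of its underside.
There are look-alikes about, which are no part of the job. Leave any pink look-alike of the long_panel alone.

How it is judged:
By the outcome, as a careful person would: the job done as asked, in the order asked, and still so for the second after the job is handed in, with the robot touching nothing.
It also fails if it takes over 67 s, if anything falls off the work surface, if the arm or the gripper's body presses on something with over 40 N, if the wrist force passes 120 N, or if a joint passes its speed limit or range.

ROBOT

A 7-joint arm with a two-finger parallel gripper is mounted at the origin on the work surface. World frame = base frame: x ahead of the robot, y to its left, z up, the work surface at z = 0. Lengths are in m, angles in rad, forces in N, time in s.
With the tool pointing down it reaches from about 0.4 to 0.925 m from the base axis. Payload 4.1 kg.
Tool frame: the origin (TCP) lies at the very end of the fingers, on their centre line; the grasp point (between the pads) lies 19 mm behind it (robot.pinch_z is the distance from the TCP to the grasp point, in m); z points along the fingers, y is the line along which they close (so a half turn about z gives the same grasp; the last joint's range is limited). The gripper opens to 85 mm and grips with 20 to 120 N. Pads are 22 mm wide; open, the fingers measure 114 mm over their backs; the gripper's body (76 mm by 85 mm) begins 54 mm behind the grasp point. The pads swing forward as they close: fully open they stand 13 mm farther back than shut.
Start: joints at [-1.42, 0.398, 0.045, 1.537, -0.019, 1.207, -0.051], TCP at [0.161, 0.63, 0.231] pointing down, gripper open.
Joint ranges: [-2.82, 2.82], [-0.49, 2.23], [-1.37, 1.46], [0, 2.46], [-1.36, 4.5], [0.23, 2], [-2.94, 2.94]. Speed limits (rad/s): [2.57, 2.57, 3.14, 3.14, 3.14, 3.14, 3.14].

INTERFACE

Orientations are given as a unit quaternion [w, x, y, z].
In Python, from cell import robot gives the robot as it stands.
- The arm moves only by the shell command python3 -m crank 'ROWS' [OPENING] [FORCE]. ROWS is JSON, a list of rows, each an object with "translation": the shift along the tool's x, y, z as a fraction of full scale, a list of three; "delta_rot": the turn, a rotation vector about the tool's x, y, z as a fraction of full scale, a list of three. A call has 1 to 20 rows; each row shifts and turns the commanded pose from where the row before left it, along the tool's axes as they then stand; what a row does not reach is not made up. Full scale, the value 1, is 0.05 m for a shift and pi/2 rad for a turn. A row lasts 1/8 s, in which the tool goes at most 62.5 mm and 10.7 degrees, less where a joint would pass 70% of its speed; a pose out of reach is approached as far as the arm can. A call with a number of a shift or a turn outside -1 to 1 is refused whole. A call with a gripper value outside its range is refused whole. OPENING is the opening, from -1 (shut) to 1 (fully open), set as the call begins (- or left out, the last holds). The fingers move at their own pace and stop on an object; FORCE is the grip in N (left out, the last holds). Time passes only in rows, so rows that do not move let the fingers close. It gives the time, the measured TCP pose, the force, the opening and the grip force at its end, in the units of the state.
- robot.get_state(): the state, without advancing time (a new reading comes with each control period).
- robot.capture(name): name is "scene" or "top" or "wrist"; returns a dict with "image" (400x640x3 uint8, red, green, blue), "range_z" (400x640 float32, m along the optical axis (not along the pixel's ray), 0 where there is no reading), "fx", "fy", "cx", "cy" (pixels), "xyz" and "attitude" of the camera in the world; the wrist camera has in their place "tool_from_camera" (4x4, takes a point from camera to tool coordinates, whose origin is the TCP and whose axes are the flange's). Camera axes: x right, y down, z forward; pixel columns grow to the right and rows downward; lengths in m; the calibration is good to about 2 mm. A picture is of the moment at which its call begins: read the wrist's pose just before it.
- robot.close_job(): hands the job in; it is judged then, once.
Trained networks look in a picture, given as the dict that the camera call returned (one of the last four; its "shot" number tells which), for a name from the list of things; names that differ only in an ending like _2 or _b are one class to them, and where a whole thing is asked for, a point or a joint stands for the part that bears it (a point fixed in the world has none). Each returns a list of dicts, best first, with "confidence" (0 to 1); they miss things now and then, are a little off and sometimes report something else, mostly with a low value. They report only what shows in the picture. A call takes as long as a camera call. They do not tell look-alikes from the thing itself.
- robot.recognise(name, picture): "rect" ([left, top, right, bottom] in pixels, round what is visible of it).
- robot.trace(name, picture): "mask" (400x640 bool, what is visible of it) and "rect" ([left, top, right, bottom] in pixels, round what is visible of it).
- robot.mark_of(name, picture): "pixel" ([column, row] in pixels: a listed point, or the origin of a listed thing).
The state is a dict: "time_s": time; "joint_pos": joint angles; "dq": joint speeds; "joint_torque": joint torques, N m; "eef_pos": TCP position; "orientation": TCP orientation; "wrist_force": force on the tool from outside, world axes, zero at the start; "moment": the same for the moment, N m; "finger_gap": finger opening in m; "grip_force": force on a finger pad.
Only numpy, scipy, OpenCV 4.12 (cv2) and the standard library are available. Lean on these libraries where they do the work, as an engineer would, in place of code of your own. Each camera call takes 0.05 s, during which the arm holds its last target. There are 200 camera calls.

## Working session

There is one attempt and no reset: what is moved stays moved. The work goes in short steps, Python scripts to look and compute and a shell command to move; the robot and the scene stay as the last step left them, time stands still between calls to the robot, and variables do not carry over. Pictures are saved under pics/ and viewed, at most 10 in all, crops included, and the job is handed in when it is done.

```bash
ls; mkdir -p pics
python3 - <<'E'
from cell import robot
import cv2,numpy as np
s=robot.get_state();print(s['time_s'],s['eef_pos'],s['orientation'],s['finger_gap'],robot.pinch_z)
for n in("scene","top"):
    p=robot.capture(n);cv2.imwrite(f'pics/{n}0.png',p['image'][:,:,::-1]);print(n,p['xyz'],p['attitude'],p['fx'],p['fy'],p['cx'],p['cy'])
E
```

```text
pics
0.0 [0.16044603 0.62921275 0.23024494] [-6.85911633e-05  1.24494666e-01  9.92219778e-01 -9.93005244e-04] 0.08560164710667818 0.0187
scene [ 1.52355834 -0.8164708   0.92377049] [-0.4171571   0.7925557   0.39225383 -0.20969585] 494.3340416082393 494.3340416082393 321.836844922887 195.42359481310075
top [ 0.21645028 -0.03976618  1.39847297] [-0.07364552  0.70852525 -0.69811171  0.07216893] 377.7662071530006 377.7662071530006 314.99682628932914 196.3250161870174
```

View both.

View pics/scene0.png

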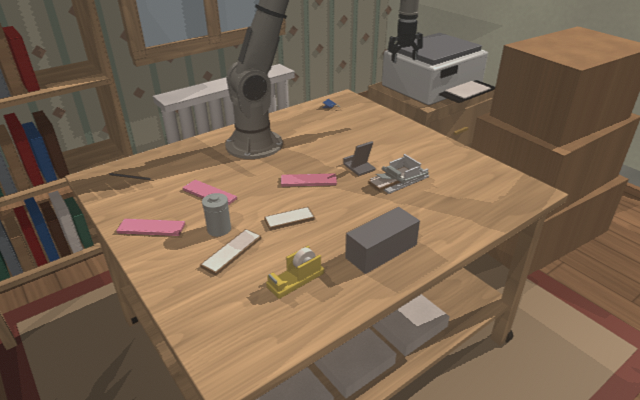

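View pics/top0.png

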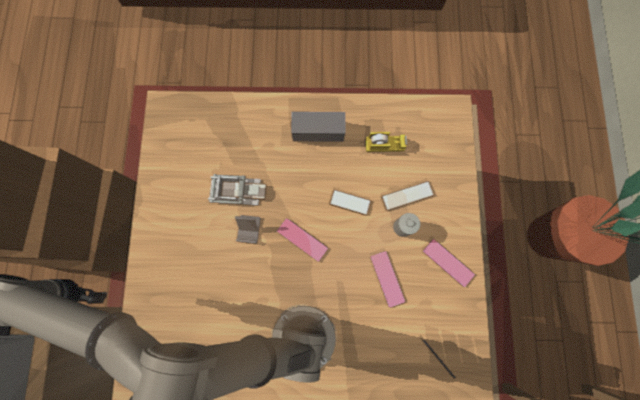

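The long panel is the white one at (408,195) in the top view, close to the canister at (407,225). The short one is at (350,202). The holder is at (237,190) with its mouth to the right (-y), and the pink look-alikes lie elsewhere. Next I'll measure these.

```bash
cat > h.py <<'E'
from cell import robot
import numpy as np,cv2
from scipy.spatial.transform import Rotation as R
def rot(q): return R.from_quat([q[1],q[2],q[3],q[0]]).as_matrix()
def pts(p,mask=None,s=None):
    z=p['range_z'];v,u=np.nonzero((z>0) if mask is None else (mask&(z>0)))
    d=z[v,u];c=np.c_[(u-p['cx'])/p['fx']*d,(v-p['cy'])/p['fy']*d,d]
    return world(p,c,s)
def world(p,c,s=None):
    if 'tool_from_camera' in p:
        T=p['tool_from_camera'];c=c@T[:3,:3].T+T[:3,3]
        return c@rot(s['orientation']).T+s['eef_pos']
    return c@rot(p['attitude']).T+p['xyz']
def onplane(p,uv,h,s=None):
    uv=np.atleast_2d(uv);c=np.c_[(uv[:,0]-p['cx'])/p['fx'],(uv[:,1]-p['cy'])/p['fy'],np.ones(len(uv))]
    o=world(p,np.zeros((1,3)),s);d=world(p,c,s)-o
    return o+d*((h-o[:,2:])/d[:,2:])
def rect(P):
    r=cv2.minAreaRect((P[:,:2]*1000).astype(np.float32));b=cv2.boxPoints(r)
    e=[b[1]-b[0],b[2]-b[1]];e=max(e,key=np.linalg.norm)
    return np.round(r[0],1),np.round(sorted(r[1]),1),np.round(np.degrees(np.arctan2(e[1],e[0])),1)
def state(): return robot.get_state()
E
python3 - <<'E'
from h import *
p=robot.capture("top")
for n in("long_panel","short_panel","holder","hold_arm","bottom_panel","canister","phone_stand","tape_dispenser","toner_box"):
    for d in robot.trace(n,p)[:5]:
        m=d['mask'];P=pts(p,m);
        ys,xs=np.nonzero(m);h=np.median(P[:,2])
        Q=onplane(p,np.c_[xs,ys],0.012 if 'panel' in n and n[0]!='b' else h)
        print(n,round(d['confidence'],2),np.round(d['rect']),'h',np.round(h*1000),rect(Q),p['image'][m].mean(0).round())
for n in("holder","back_wall","hold_arm","press_bar","lip_tip"):
    for d in robot.mark_of(n,p)[:2]:
        print(n,d['confidence'],d['pixel'],[onplane(p,d['pixel'],h).round(4)[0,:2] for h in (0,.01,.022,.044)])
E
```

```text
long_panel 0.74 [425. 240. 473. 288.] h 13.0 (array([ 269.9, -517.7]), array([ 61.8, 189.6]), np.float32(48.8)) [197. 134. 152.]
long_panel 0.7 [380. 181. 434. 213.] h 13.0 (array([ 516.1, -378.1]), array([ 60.8, 187.5]), np.float32(-70.7)) [196. 192. 180.]
long_panel 0.61 [278. 219. 327. 261.] h 12.0 (array([345.3,  12.7]), array([ 64. , 191.2]), np.float32(53.7)) [196. 127. 142.]
long_panel 0.59 [368. 249. 400. 307.] h 13.0 (array([ 209.5, -296.7]), array([ 61.8, 185.7]), np.float32(19.5)) [200. 138. 156.]
short_panel 0.92 [325. 190. 369. 212.] h 13.0 (array([ 487. , -160.3]), array([ 64.7, 150.6]), np.float32(74.5)) [194. 192. 181.]
holder 0.91 [206. 177. 261. 208.] h 31.0 (array([525.6, 267.8]), array([107.4, 183. ]), np.float32(87.2)) [143. 139. 130.]
holder 0.29 [395. 212. 421. 237.] h 109.0 (array([ 389.8, -348.2]), array([69.8, 93.6]), np.float32(-50.1)) [150. 146. 134.]
hold_arm 0.67 [212. 177. 256. 204.] h 37.0 (array([524.5, 265.6]), array([ 95.2, 171.8]), np.float32(88.7)) [147. 146. 136.]
hold_arm 0.24 [291. 113. 342. 143.] h 89.0 (array([754.1, -38.5]), array([113.6, 19
[... 1287 characters left out ...]
[0.5233, 0.3048]), array([0.5184, 0.2993])]
hold_arm 0.85 [216.1, 190.5] [array([0.5265, 0.341 ]), array([0.5243, 0.3383]), array([0.5217, 0.335 ]), array([0.5168, 0.329 ])]
hold_arm 0.69 [350.9, 201.3] [array([ 0.4923, -0.1703]), array([ 0.4904, -0.1694]), array([ 0.488 , -0.1683]), array([ 0.4836, -0.1662])]
press_bar 0.88 [242.8, 191.0] [array([0.5261, 0.2396]), array([0.5239, 0.2376]), array([0.5212, 0.2352]), array([0.5164, 0.2308])]
lip_tip 0.77 [257.5, 190.6] [array([0.5285, 0.1839]), array([0.5262, 0.1823]), array([0.5236, 0.1803]), array([0.5187, 0.1768])]
lip_tip 0.46 [247.5, 228.1] [array([0.3851, 0.2145]), array([0.3839, 0.2126]), array([0.3825, 0.2105]), array([0.3798, 0.2065])]
```

```bash
cat >> h.py <<'E'
def plan(xyz,yaw,pitch=0,s=None):
    """tool y at world yaw (deg), tool z down; prints total turn (first) and shift (after the turn) in row units"""
    s=s or state();A=rot(s['orientation'])
    best=None
    for k in(0,180):
        a=np.radians(yaw+k);y=np.array([np.cos(a),np.sin(a),0]);z=np.array([0,0,-1.]);x=np.cross(y,z)
        B=np.c_[x,y,z];r=R.from_matrix(A.T@B).as_rotvec()
        if best is None or np.linalg.norm(r)<np.linalg.norm(best[0]): best=(r,B)
    r,B=best
    d=B.T@(np.array(xyz)-s['eef_pos'])
    print('turn',(r/(np.pi/2)).round(4),'rows',np.degrees(np.linalg.norm(r))/10.7,'shift',(d/.05).round(3),'if unturned',(A.T@(np.array(xyz)-s['eef_pos'])/.05).round(3))
def show():
    s=state();A=rot(s['orientation'])
    print('t',round(s['time_s'],2),'tcp',s['eef_pos'].round(4),'yaw_y',np.degrees(np.arctan2(A[1,1],A[0,1])).round(2),'z',A[:,2].round(4),'F',np.round(s['wrist_force'],1),'gap',round(s['finger_gap'],4),'grip',s['grip_force'],'j7',s['joint_pos'][6].round(2))
    return s
E
python3 - <<'E'
from h import *
show();plan([.45,.35,.23],19.3)
s=state().copy();A=rot(s['orientation']);y=np.radians(19.3)
s['eef_pos']=np.array([.45,.35,.23]);plan([.50,-.40,.25],19.3,s=s)
B=np.c_[np.cross([np.cos(y),np.sin(y),0],[0,0,-1.]),[np.cos(y),np.sin(y),0],[0,0,-1]]
print(B.T@(np.array([.50,-.40,.25])-[.45,.35,.23])/.05)
E
```

```text
t 0.85 tcp [0.1607 0.6299 0.2314] yaw_y 75.69 z [ 0.e+00  1.e-04 -1.e+00] F [0.2 1.  0.9] gap 0.0852 grip 0.0 j7 -0.05
turn [ 1.000e-04 -0.000e+00  6.266e-01] rows 5.270268919102192 shift [-7.195  3.612  0.027] if unturned [-6.991 -3.993  0.027]
turn [ 1.000e-04 -0.000e+00  6.266e-01] rows 5.270268919102192 shift [-14.488  -4.014  -0.4  ] if unturned [ -4.676 -14.288  -0.402]
[-14.48752867  -4.01391494  -0.4       ]
```

```bash
python3 -m crank '[{"translation":[0,0,0],"delta_rot":[0,0,0.1045]},{"translation":[0,0,0],"delta_rot":[0,0,0.1045]},{"translation":[0,0,0],"delta_rot":[0,0,0.1045]},{"translation":[0,0,0],"delta_rot":[0,0,0.1045]},{"translation":[0,0,0],"delta_rot":[0,0,0.1045]},{"translation":[0,0,0],"delta_rot":[0,0,0.1045]},{"translation":[-0.8,0.4,0],"delta_rot":[0,0,0]},{"translation":[-0.8,0.4,0],"delta_rot":[0,0,0]},{"translation":[-0.8,0.4,0],"delta_rot":[0,0,0]},{"translation":[-0.8,0.4,0],"delta_rot":[0,0,0]},{"translation":[-0.8,0.4,0],"delta_rot":[0,0,0]},{"translation":[-0.8,0.4,0],"delta_rot":[0,0,0]},{"translation":[-0.8,0.4,0],"delta_rot":[0,0,0]},{"translation":[-0.8,0.4,0],"delta_rot":[0,0,0]},{"translation":[-0.8,0.4,0],"delta_rot":[0,0,0]}]' 1
python3 -c "
from h import *
show();plan([.5,-.4,.25],19.3)"
```

```text
time_s: 2.72
eef_pos: [0.4503, 0.3484, 0.2316]
orientation: [-0.0, 0.579, 0.815, 0.0]
wrist_force: [0.1, -0.1, 0.7]
finger_gap: 0.0855
grip_force: 0.0
t 2.73 tcp [0.4503 0.3484 0.2316] yaw_y 19.27 z [ 4.e-04  7.e-04 -1.e+00] F [ 0.1 -0.1  0.7] gap 0.0855 grip 0.0 j7 -0.29
turn [ 0.0004 -0.0004 -0.0003] rows 0.005164758229086052 shift [-14.456  -4.009  -0.368] if unturned [-14.458  -4.001  -0.379]
```

Run:
```python
from h import *
import pickle
s=state();p=robot.capture("wrist");cv2.imwrite('pics/w1.png',p['image'][:,:,::-1]);pickle.dump((s,p),open('w1.pkl','wb'))
print(p['tool_from_camera'].round(3),p['fx'])
for n in("holder","back_wall","press_bar","lip_tip","hold_arm"):
    for d in robot.mark_of(n,p)[:1]: print(n,d['confidence'],d['pixel'],[onplane(p,d['pixel'],h,s).round(4)[0,:2] for h in (0,.01,.022,.044)])
```

```text
[[-0.001 -0.963 -0.27   0.067]
 [ 1.    -0.001  0.     0.   ]
 [-0.    -0.27   0.963 -0.144]
 [ 0.     0.     0.     1.   ]] 325.41809424955727
press_bar 0.56 [344.3, 274.9] [array([0.5319, 0.2256]), array([0.5292, 0.2306]), array([0.5259, 0.2365]), array([0.5198, 0.2474])]
lip_tip 0.66 [326.8, 328.4] [array([0.5378, 0.1424]), array([0.5349, 0.1495]), array([0.5314, 0.1581]), array([0.525 , 0.1739])]
hold_arm 0.84 [381.4, 196.3] [array([0.5371, 0.3385]), array([0.5342, 0.3405]), array([0.5308, 0.3428]), array([0.5244, 0.3471])]
```

View pics/w1.png

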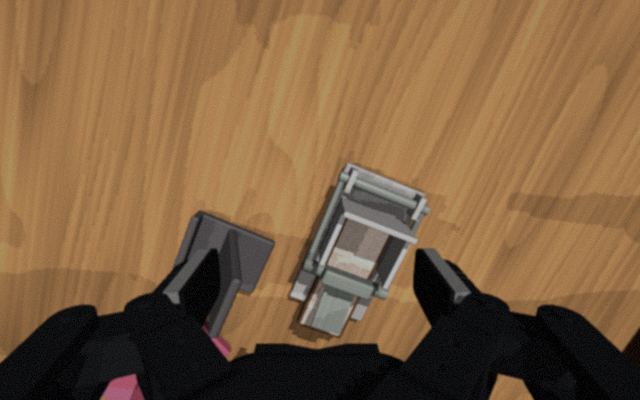

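The picture shows the holder from (290,165) to (430,335), its lip end at (330,330) and its back wall at about (385,205). I'll fit its pose from the depth data.

Run:
```python
from h import *
import pickle
s,p=pickle.load(open('w1.pkl','rb'))
P=pts(p,None,s);P=P[(P[:,0]>.45)&(P[:,0]<.60)&(P[:,1]>.12)&(P[:,1]<.40)]
print('table',np.median(P[P[:,2]<.006][:,2]))
# grid of max heights in mm (rows y, cols x)
H=cv2.minAreaRect
for lo,hi,n in((.058,.075,'wall'),(.048,.058,'cheek'),(.006,.014,'base')):
    Q=P[(P[:,2]>lo)&(P[:,2]<hi)];print(n,len(Q),rect(Q) if len(Q)>5 else '')
for yy in np.arange(.14,.39,.008):
    row=''
    for xx in np.arange(.465,.59,.006):
        m=(abs(P[:,0]-xx)<.003)&(abs(P[:,1]-yy)<.004);row+='%4d'%(np.median(P[m,2])*1000) if m.any() else '   .'
    print('%.3f'%yy,row)
```

```text
table 0.0016920763532000949
wall 615 (array([527.4, 300.1]), array([51.8, 82. ]), np.float32(-5.6))
cheek 1818 (array([526.3, 249.5]), array([ 82.7, 149.4]), np.float32(87.1))
base 2692 (array([526.5, 262. ]), array([100.2, 202.2]), np.float32(87.4))
0.140    1   1   1   1   1   1   1   2   3   2   1   1   .   3   .   .   2   1   1   1   1
0.148    1   1   1   1   1   0   .   .   .   .   .  22  23  23  23   .   1   1   1   1   1
0.156    1   1   1   1   1  22  23  23  23  23  24  24  23  23  23   .   1   1   1   1   2
0.164    1   1   1   1   1  22  24  24   .   .   .   .   .   .  24   .   1   2   1   1   1
0.172    1   1   1   1   1  22  24  24   .  48  47  48  48   .  23  23   1   2   1   1   1
0.180    1   1  11  11  11  22  24  45  47  47  47  47  47  46  23  15  11  11  11   1   1
0.188    1   2  11  11  11  22  24  42  44  44  44  44  44  44  24  22  11  11  11   1   1
0.196    1   2  11  11  11  22  24  40  41  41  41  41  41  41  23  23  11  11  11   1   1
0.204    1   1  11  11  11  19  24  36  38  38  38  38  38  38  23  23  11  12  11   1   1
0.212    1   1  11  11  11  20
[... 1362 characters left out ...]
 11  11  11  11  11  11  11  11  11  11  11  11  12  27  28  27
0.340    1   1   2  28  32  19  11  11  11  11  12  12  12  19  25  19  27  27  32  28  28
0.348    1   1   2  28  32 255  29  29  28  29  29  29  29  28  28  28  28  28  32  29  28
0.356    1   1   1  12  33 263 298 297 300  12  12  11  12  11  11  12  11  14  31  11   2
0.364  312   1   1 313 272  11 298 300 302 303  10   2   2   2   2   2   1   1   1   1   1
0.372  323 320 314 311 283 292 297 301 302   1   1   1   1   1   1   1   1   1   1   1   1
0.380    1   1   1 311   1 292 319 311 308 299   1   1   1   1   1   1   1   1   1   1   1
0.388    1   1   1   1   1   1   1   1   1   1   1   1   1   1   1   1   1   1   1   1   1
```

```bash
python3 -m crank '[{"translation":[-0.8,-0.222,-0.02],"delta_rot":[0,0,0]},{"translation":[-0.8,-0.222,-0.02],"delta_rot":[0,0,0]},{"translation":[-0.8,-0.222,-0.02],"delta_rot":[0,0,0]},{"translation":[-0.8,-0.222,-0.02],"delta_rot":[0,0,0]},{"translation":[-0.8,-0.222,-0.02],"delta_rot":[0,0,0]},{"translation":[-0.8,-0.222,-0.02],"delta_rot":[0,0,0]},{"translation":[-0.8,-0.222,-0.02],"delta_rot":[0,0,0]},{"translation":[-0.8,-0.222,-0.02],"delta_rot":[0,0,0]},{"translation":[-0.8,-0.222,-0.02],"delta_rot":[0,0,0]},{"translation":[-0.8,-0.222,-0.02],"delta_rot":[0,0,0]},{"translation":[-0.8,-0.222,-0.02],"delta_rot":[0,0,0]},{"translation":[-0.8,-0.222,-0.02],"delta_rot":[0,0,0]},{"translation":[-0.8,-0.222,-0.02],"delta_rot":[0,0,0]},{"translation":[-0.8,-0.222,-0.02],"delta_rot":[0,0,0]},{"translation":[-0.8,-0.222,-0.02],"delta_rot":[0,0,0]},{"translation":[-0.8,-0.222,-0.02],"delta_rot":[0,0,0]},{"translation":[-0.8,-0.222,-0.02],"delta_rot":[0,0,0]},{"translation":[-0.8,-0.222,-0.02],"delta_rot":[0,0,0]},{"translation":[0,0,0],"delta_rot":[0,0,0]}]'
cat >> h.py <<'E'
def find(n,z,near,save=None):
    s=show();p=robot.capture("wrist")
    if save: cv2.imwrite(f'pics/{save}.png',p['image'][:,:,::-1])
    for d in robot.trace(n,p):
        ys,xs=np.nonzero(d['mask']);Q=onplane(p,np.c_[xs,ys],z,s);P=pts(p,d['mask'],s)
        print(n,round(d['confidence'],2),np.round(d['rect']),rect(Q),'hmed',np.median(P[:,2]).round(4),p['image'][d['mask']].mean(0).round())
    return s,p
E
python3 -c "
from h import *
find('long_panel',.012,None,'w2')"
```

```text
time_s: 5.4
eef_pos: [0.4979, -0.3983, 0.249]
orientation: [0.0, 0.58, 0.815, -0.001]
wrist_force: [-0.7, 0.2, 0.2]
finger_gap: 0.0854
grip_force: 0.0
t 5.4 tcp [ 0.4979 -0.3983  0.249 ] yaw_y 19.13 z [-0.001  -0.0018 -1.    ] F [-0.7  0.2  0.2] gap 0.0854 grip 0.0 j7 1.23
long_panel 0.93 [ 31. 137. 189. 253.] (array([ 271.3, -518.8]), array([ 62., 197.]), np.float32(48.2)) hmed 0.0138 [170.  99. 124.]
long_panel 0.68 [311.  69. 367. 229.] (array([ 516.5, -380.6]), array([ 60.3, 189.4]), np.float32(-71.6)) hmed 0.014 [168. 165. 156.]
long_panel 0.67 [  1.   0. 181.  22.] (array([ 220.9, -320.8]), array([ 16.9, 192.4]), np.float32(19.0)) hmed 0.0134 [143.  85. 105.]
```

View pics/w2.png

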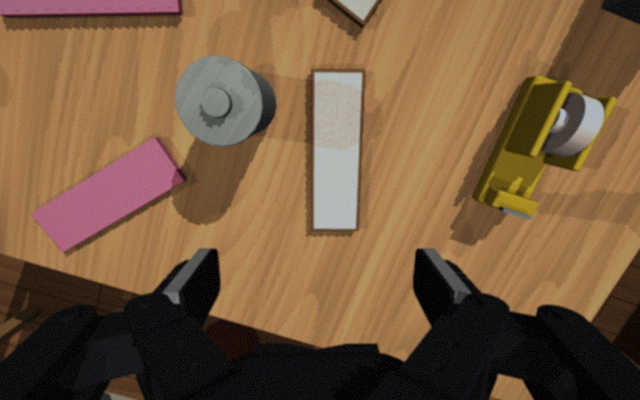

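The white long panel spans (311,69) to (367,229) and the canister is at (225,100), beside the panel's far end. The near end is clear, so I'll grasp there.

```bash
python3 -c "
from h import *
plan([.5393,-.4488,.06],18.4)"
```

```text
turn [ 0.0002 -0.001   0.0107] rows 0.09063458564980127 shift [-1.281  0.42   3.774] if unturned [-1.294  0.397  3.772]
```

```bash
python3 -m crank '[{"translation":[0,0,0],"delta_rot":[0,-0.001,0.011]},{"translation":[-0.32,0.105,0.5],"delta_rot":[0,0,0]},{"translation":[-0.32,0.105,0.5],"delta_rot":[0,0,0]},{"translation":[-0.32,0.105,0.5],"delta_rot":[0,0,0]},{"translation":[-0.32,0.105,0.5],"delta_rot":[0,0,0]},{"translation":[0,0,0.5],"delta_rot":[0,0,0]},{"translation":[0,0,0.5],"delta_rot":[0,0,0]},{"translation":[0,0,0.4],"delta_rot":[0,0,0]},{"translation":[0,0,0.36],"delta_rot":[0,0,0]},{"translation":[0,0,0.36],"delta_rot":[0,0,0]},{"translation":[0,0,0.36],"delta_rot":[0,0,0]},{"translation":[0,0,0],"delta_rot":[0,0,0]}]'
python3 -c "
from h import *
show();plan([.5393,-.4488,.002],18.4)"
```

```text
time_s: 7.0
eef_pos: [0.5375, -0.4497, 0.0234]
orientation: [-0.001, 0.586, 0.81, -0.0]
wrist_force: [0.3, -0.2, -0.0]
finger_gap: 0.0849
grip_force: 0.0
t 7.0 tcp [ 0.5375 -0.4497  0.0234] yaw_y 18.27 z [-1.9e-03  7.0e-04 -1.0e+00] F [ 0.3 -0.2 -0. ] gap 0.0849 grip 0.0 j7 1.37
turn [-0.001  -0.0008 -0.0015] rows 0.016435391173642667 shift [0.007 0.04  0.429] if unturned [0.006 0.04  0.429]
```

```bash
python3 -m crank '[{"translation":[0,0.04,0.2],"delta_rot":[0,0,0]},{"translation":[0,0,0.2],"delta_rot":[0,0,0]},{"translation":[0,0,0.03],"delta_rot":[0,0,0]},{"translation":[0,0,0],"delta_rot":[0,0,0]}]'
python3 -m crank '[{"translation":[0,0,0.04],"delta_rot":[0,0,0]},{"translation":[0,0,0.04],"delta_rot":[0,0,0]},{"translation":[0,0,0],"delta_rot":[0,0,0]}]'
```

```text
time_s: 7.5
eef_pos: [0.5403, -0.4502, 0.0038]
orientation: [0.001, 0.586, 0.81, -0.0]
wrist_force: [0.8, -0.3, 0.3]
finger_gap: 0.0857
grip_force: 0.0
time_s: 7.88
eef_pos: [0.5402, -0.45, -0.0003]
orientation: [0.001, 0.586, 0.81, -0.0]
wrist_force: [-0.5, 0.7, 0.5]
finger_gap: 0.0855
grip_force: 0.0
```

```bash
python3 -m crank '[{"translation":[0,0,0.07],"delta_rot":[0,0,0]},{"translation":[0,0,0],"delta_rot":[0,0,0]}]'
python3 -m crank '[{"translation":[0,0,0],"delta_rot":[0,0,0]},{"translation":[0,0,0],"delta_rot":[0,0,0]},{"translation":[0,0,0],"delta_rot":[0,0,0]},{"translation":[0,0,0],"delta_rot":[0,0,0]},{"translation":[0,0,0],"delta_rot":[0,0,0]},{"translation":[0,0,0],"delta_rot":[0,0,0]}]' -1 60
```

```text
time_s: 8.12
eef_pos: [0.5401, -0.4499, -0.0041]
orientation: [0.0, 0.586, 0.81, -0.0]
wrist_force: [0.6, 0.5, 0.1]
finger_gap: 0.0854
grip_force: 0.0
time_s: 8.88
eef_pos: [0.5406, -0.4506, -0.0031]
orientation: [0.001, 0.586, 0.81, -0.001]
wrist_force: [0.2, -0.6, 5.6]
finger_gap: 0.0578
grip_force: 66.3
```

```bash
python3 -m crank '[{"translation":[0,0,-0.2],"delta_rot":[0,0,0]},{"translation":[0,0,-0.5],"delta_rot":[0,0,0]},{"translation":[0,0,-0.7],"delta_rot":[0,0,0]},{"translation":[0,0,-0.7],"delta_rot":[0,0,0]},{"translation":[0,0,0],"delta_rot":[0,0,0.117]},{"translation":[0,0,0],"delta_rot":[0,0,0.117]},{"translation":[0,0,0],"delta_rot":[0,0,0]}]'
python3 -c "
from h import *
plan([.5114,-.0486,.10],-2.8)
s,p=find('long_panel',.11,0,'w3')
d=[d for d in robot.trace('long_panel',p) if p['image'][d['mask']].mean(0)[1]>130][0]
P=pts(p,d['mask'],s);A=rot(s['orientation']);L=(P-s['eef_pos'])@A
print('tool frame x,y,z pct',np.percentile(L,[1,50,99],axis=0).round(4))
c=np.c_[L[:,0],L[:,1],np.ones(len(L))];print('plane z=ax+by+c',np.linalg.lstsq(c,L[:,2],rcond=None)[0].round(4),rect(L))"
```

```text
time_s: 9.75
eef_pos: [0.5404, -0.4499, 0.1024]
orientation: [0.001, 0.723, 0.691, -0.0]
wrist_force: [-0.3, -0.1, -0.8]
finger_gap: 0.058
grip_force: 65.6
turn [0.0006 0.0013 0.0016] rows 0.018218797044195496 shift [ 7.988 -0.971  0.048] if unturned [ 7.991 -0.951  0.031]
t 9.75 tcp [ 0.5404 -0.4499  0.1024] yaw_y -2.65 z [ 8.0e-04 -2.1e-03 -1.0e+00] F [-0.3 -0.1 -0.8] gap 0.058 grip 65.56638479232788 j7 1.01
long_panel 0.96 [229.   0. 399. 308.] (array([ 542.5, -410.6]), array([ 64. , 132.3]), np.float32(88.3)) hmed 0.1192 [170. 165. 155.]
long_panel 0.59 [  0. 184.  85. 358.] (array([ 395.5, -452. ]), array([37.2, 89.3]), np.float32(48.6)) hmed 0.0137 [152.  91. 113.]
tool frame x,y,z pct [[-0.0185 -0.0288 -0.0183]
 [ 0.0528  0.0003 -0.0169]
 [ 0.1018  0.0293 -0.0152]]
plane z=ax+by+c [ 0.0007 -0.0118 -0.0168] (array([14.5, -0.2]), array([114.7, 233.4]), np.float32(-0.8))
```

```bash
python3 -m crank '[{"translation":[0.666,-0.08,0],"delta_rot":[0,0,0]},{"translation":[0.666,-0.08,0],"delta_rot":[0,0,0]},{"translation":[0.666,-0.08,0],"delta_rot":[0,0,0]},{"translation":[0.666,-0.08,0],"delta_rot":[0,0,0]},{"translation":[0.666,-0.08,0],"delta_rot":[0,0,0]},{"translation":[0.666,-0.08,0],"delta_rot":[0,0,0]},{"translation":[0.666,-0.08,0],"delta_rot":[0,0,0]},{"translation":[0.666,-0.08,0],"delta_rot":[0,0,0]},{"translation":[0.666,-0.08,0],"delta_rot":[0,0,0]},{"translation":[0.666,-0.08,0],"delta_rot":[0,0,0]},{"translation":[0.666,-0.08,0],"delta_rot":[0,0,0]},{"translation":[0.666,-0.08,0],"delta_rot":[0,0,0]},{"translation":[0,0,0],"delta_rot":[0,0,0]}]'
python3 -c "
from h import *
show();plan([.5114,-.0486,.023],-2.8)"
```

```text
time_s: 11.52
eef_pos: [0.5117, -0.0452, 0.1007]
orientation: [-0.0, 0.722, 0.692, 0.0]
wrist_force: [0.6, -0.9, -0.3]
finger_gap: 0.0585
grip_force: 65.6
t 11.53 tcp [ 0.5117 -0.0452  0.1007] yaw_y -2.39 z [-1.e-04  6.e-04 -1.e+00] F [ 0.6 -0.9 -0.3] gap 0.0585 grip 65.56983232498169 j7 0.4
turn [-0.0001 -0.0004  0.0045] rows 0.038129284363425435 shift [-0.067 -0.003  1.553] if unturned [-0.068 -0.004  1.553]
```

```bash
python3 -m crank '[{"translation":[0,0,0.4],"delta_rot":[0,0,0.0045]},{"translation":[0,0,0.4],"delta_rot":[0,0,0]},{"translation":[0,0,0.4],"delta_rot":[0,0,0]},{"translation":[0,0,0.36],"delta_rot":[0,0,0]},{"translation":[0,0,0],"delta_rot":[0,0,0]}]'
python3 - <<'E'
from h import *
s=show();plan([.5209-.15*.0488,.1462-.15*.9988,.021],-2.8);plan([.5209,.1462,.021],-2.8)
p=robot.capture("scene");cv2.imwrite('pics/s1.png',cv2.resize(p['image'][120:230,280:460],(720,440))[:,:,::-1])
E
```

```text
time_s: 12.15
eef_pos: [0.5103, -0.049, 0.021]
orientation: [-0.0, 0.727, 0.687, -0.002]
wrist_force: [0.3, 0.1, 0.1]
finger_gap: 0.0583
grip_force: 65.5
t 12.15 tcp [ 0.5103 -0.049   0.021 ] yaw_y -3.24 z [-0.0031 -0.0018 -1.    ] F [0.3 0.1 0.1] gap 0.0583 grip 65.5384111404419 j7 0.5
turn [-0.0019  0.0012 -0.0049] rows 0.04534171042958823 shift [0.909 0.021 0.   ] if unturned [ 0.909  0.014 -0.002]
turn [-0.0019  0.0012 -0.0049] rows 0.04534171042958823 shift [3.909 0.021 0.   ] if unturned [ 3.909 -0.009 -0.008]
```

View pics/s1.png

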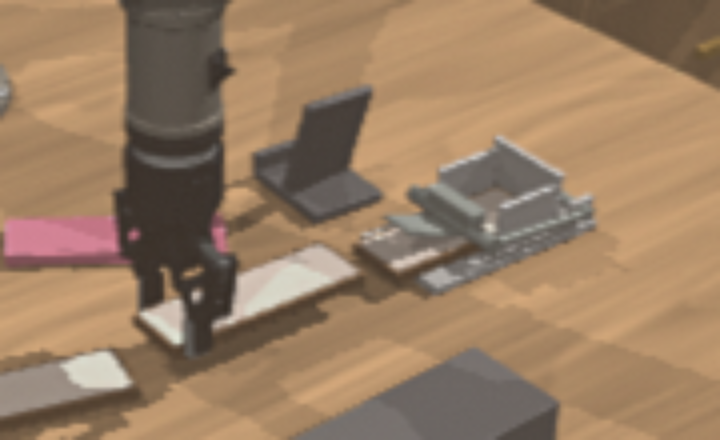

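The long panel is lined up level in front of the pile, with its lead end at (350,265) in the crop and the pile's end at (360,245). Next I'll slide it in.

```bash
python3 -m crank '[{"translation":[0.3,0,0],"delta_rot":[-0.002,0.001,0]},{"translation":[0.3,0,0],"delta_rot":[0,0,0]},{"translation":[0.3,0,0],"delta_rot":[0,0,0]},{"translation":[0.3,0,0],"delta_rot":[0,0,0]},{"translation":[0,0,0],"delta_rot":[0,0,0]}]'
python3 -m crank '[{"translation":[0.25,0,0.01],"delta_rot":[0,0,0]},{"translation":[0.25,0,0],"delta_rot":[0,0,0]},{"translation":[0.25,0,0],"delta_rot":[0,0,0]},{"translation":[0.25,0,0],"delta_rot":[0,0,0]},{"translation":[0,0,0],"delta_rot":[0,0,0]}]'
python3 -c "
from h import *
show();plan([.5209,.1462,.020],-2.8)"
```

```text
time_s: 12.82
eef_pos: [0.5153, 0.0134, 0.0227]
orientation: [0.001, 0.725, 0.688, 0.002]
wrist_force: [-1.0, -0.8, -1.1]
finger_gap: 0.0587
grip_force: 65.5
time_s: 13.45
eef_pos: [0.5177, 0.0617, 0.022]
orientation: [0.001, 0.726, 0.687, 0.001]
wrist_force: [-0.2, -1.3, -2.3]
finger_gap: 0.0585
grip_force: 65.4
t 13.45 tcp [0.5177 0.0617 0.022 ] yaw_y -3.15 z [ 3.3e-03 -5.0e-04 -1.0e+00] F [-0.2 -1.3 -2.3] gap 0.0585 grip 65.44001698493958 j7 0.3
turn [ 0.0021  0.0002 -0.0039] rows 0.03700810122477044 shift [ 1.691 -0.018  0.04 ] if unturned [ 1.691 -0.029  0.039]
```

```bash
python3 -m crank '[{"translation":[0.2,-0.005,0.01],"delta_rot":[0,0,0]},{"translation":[0.2,-0.005,0.01],"delta_rot":[0,0,0]},{"translation":[0.2,0,0.01],"delta_rot":[0,0,0]},{"translation":[0.2,0,0],"delta_rot":[0,0,0]},{"translation":[0.2,0,0],"delta_rot":[0,0,0]},{"translation":[0.2,0,0],"delta_rot":[0,0,0]},{"translation":[0.2,0,0],"delta_rot":[0,0,0]},{"translation":[0.15,0,0],"delta_rot":[0,0,0]},{"translation":[0,0,0],"delta_rot":[0,0,0]}]'
python3 -c "
from h import *
show();plan([.5209,.1462,.020],-2.8)"
```

```text
time_s: 14.58
eef_pos: [0.5217, 0.1408, 0.0207]
orientation: [0.0, 0.726, 0.688, 0.002]
wrist_force: [-0.1, 1.0, -4.1]
finger_gap: 0.0583
grip_force: 65.3
t 14.57 tcp [0.5217 0.1408 0.0207] yaw_y -3.11 z [ 0.0035  0.0021 -1.    ] F [-0.1  1.  -4.1] gap 0.0583 grip 65.3310763835907 j7 0.16
turn [ 0.0022 -0.0014 -0.0034] rows 0.03624054120061609 shift [ 0.107 -0.021  0.014] if unturned [ 0.107 -0.022  0.014]
```

```bash
python3 -m crank '[{"translation":[0.06,0,0],"delta_rot":[0,0,0]},{"translation":[0.03,0,0],"delta_rot":[0,0,0]},{"translation":[0.02,0,0],"delta_rot":[0,0,0]},{"translation":[0,0,0],"delta_rot":[0,0,0]}]'
python3 -m crank '[{"translation":[0.03,0,0],"delta_rot":[0,0,0]},{"translation":[0,0,0],"delta_rot":[0,0,0]}]'
python3 -m crank '[{"translation":[0.03,0,0],"delta_rot":[0,0,0]},{"translation":[0,0,0],"delta_rot":[0,0,0]}]'
```

```text
time_s: 15.08
eef_pos: [0.522, 0.1438, 0.0208]
orientation: [0.001, 0.727, 0.687, 0.001]
wrist_force: [-0.4, -2.4, -2.9]
finger_gap: 0.0586
grip_force: 65.3
time_s: 15.32
eef_pos: [0.5222, 0.1458, 0.0208]
orientation: [0.001, 0.727, 0.687, 0.001]
wrist_force: [-0.1, -2.9, -3.5]
finger_gap: 0.0581
grip_force: 65.3
time_s: 15.58
eef_pos: [0.5223, 0.1474, 0.0208]
orientation: [0.001, 0.727, 0.687, 0.002]
wrist_force: [-0.2, -2.6, -2.8]
finger_gap: 0.0581
grip_force: 65.3
```

```bash
python3 -m crank '[{"translation":[0.03,0,0],"delta_rot":[0,0,0]},{"translation":[0.0,0,0],"delta_rot":[0,0,0]}]'
python3 -m crank '[{"translation":[0.03,0,0],"delta_rot":[0,0,0]},{"translation":[0,0,0],"delta_rot":[0,0,0]}]'
python3 -m crank '[{"translation":[0.03,0,0],"delta_rot":[0,0,0]},{"translation":[0,0,0],"delta_rot":[0,0,0]}]'
```

```text
time_s: 15.82
eef_pos: [0.5223, 0.1488, 0.0208]
orientation: [0.001, 0.727, 0.687, 0.001]
wrist_force: [1.1, -2.1, -4.4]
finger_gap: 0.0581
grip_force: 65.3
time_s: 16.08
eef_pos: [0.5223, 0.1488, 0.0208]
orientation: [0.002, 0.727, 0.687, 0.001]
wrist_force: [-1.2, -5.2, -3.4]
finger_gap: 0.0587
grip_force: 65.3
time_s: 16.32
eef_pos: [0.5222, 0.1489, 0.0207]
orientation: [0.002, 0.727, 0.687, 0.0]
wrist_force: [-0.7, -7.7, -3.4]
finger_gap: 0.0586
grip_force: 65.3
```

```bash
python3 -m crank '[{"translation":[0.04,0,0.03],"delta_rot":[0,0,0]},{"translation":[0,0,0],"delta_rot":[0,0,0]},{"translation":[0,0,0],"delta_rot":[0,0,0]}]'
python3 -m crank '[{"translation":[0,0,0],"delta_rot":[0,0,0]},{"translation":[0,0,0],"delta_rot":[0,0,0]},{"translation":[0,0,0],"delta_rot":[0,0,0]},{"translation":[0,0,0],"delta_rot":[0,0,0]},{"translation":[-0.3,0,-0.2],"delta_rot":[0,0,0]},{"translation":[-0.6,0,-0.6],"delta_rot":[0,0,0]},{"translation":[-0.6,0,-0.8],"delta_rot":[0,0,0]},{"translation":[-0.6,0,-1],"delta_rot":[0,0,0]},{"translation":[-0.6,0,-1],"delta_rot":[0,0,0]},{"translation":[0,0,-0.5],"delta_rot":[0,0,0]},{"translation":[0,0,0],"delta_rot":[0,0,0]}]' 1
python3 - <<'E'
from h import *
s,p=find('long_panel',.034,0,'w4')
P=pts(p,None,s);O=np.array([.527,.270]);e=np.array([.0488,.9988]);q=np.array([-.9988,.0488])
h=np.c_[(P[:,:2]-O)@e,(P[:,:2]-O)@q,P[:,2]]
for X in range(-160,60,10):
    m=(abs(h[:,0]*1000-X)<3)&(abs(h[:,1])<.015);m2=(abs(h[:,0]*1000-X)<3)&(h[:,2]>.030)&(h[:,2]<.041)&(abs(h[:,1])<.045)
    print(X,(np.median(h[m,2])*1000).round(1) if m.any() else None, (np.percentile(h[m2,1],[2,98])*1000).round(1) if m2.sum()>3 else '')
E
```

```text
time_s: 16.7
eef_pos: [0.522, 0.1489, 0.0192]
orientation: [0.003, 0.727, 0.686, -0.001]
wrist_force: [-1.4, -11.5, -1.8]
finger_gap: 0.0585
grip_force: 65.5
time_s: 18.08
eef_pos: [0.5153, 0.0172, 0.2265]
orientation: [0.002, 0.727, 0.686, 0.004]
wrist_force: [0.4, 0.5, -0.0]
finger_gap: 0.0853
grip_force: 0.0
t 18.07 tcp [0.5153 0.0172 0.2265] yaw_y -3.32 z [ 0.0081  0.0022 -1.    ] F [ 0.4  0.5 -0. ] gap 0.0853 grip 0.0 j7 0.12
long_panel 0.77 [106.  93. 227. 257.] (array([357.6,  16.8]), array([ 58.5, 179.6]), np.float32(55.0)) hmed 0.0138 [178.  95. 119.]
long_panel 0.75 [282.   1. 347.  61.] (array([523.3, 151.9]), array([52.2, 60.4]), np.float32(-3.3)) hmed 0.0359 [127. 115. 104.]
long_panel 0.63 [103. 374. 144. 400.] (array([ 251.5, -245.7]), array([37.9, 53.9]), np.float32(-3.9)) hmed 0.0138 [172.  98. 125.]
-160 1.5 
-150 1.5 
-140 34.6 [-30.9  26.4]
-130 36.0 [-30.9  26.1]
-120 35.9 [-30.7  26.7]
-110 36.0 [-30.6  26.2]
-100 36.0 [-30.4  26.7]
-90 36.0 [-29.8  26.5]
-80 None 
-70 None 
-60 None 
-50 None 
-40 None 
-30 None 
-20 None 
-10 None 
0 None 
10 None 
20 None 
30 None 
40 None 
50 None
```

View pics/w4.png

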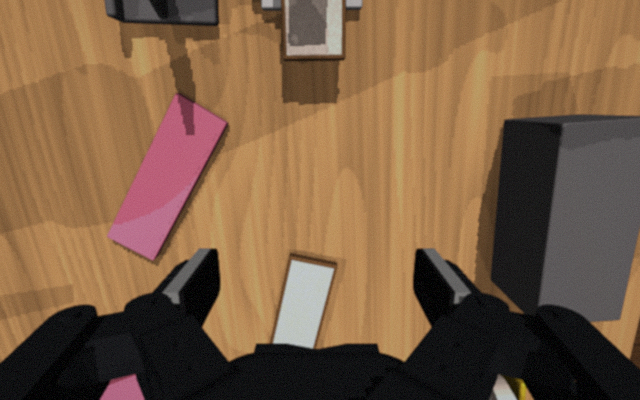

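The long panel is flat (top at about 34 mm) and its tail is at about -144 mm, so it's home. The short panel shows at (305,300). I'll fetch that next.

```bash
python3 -c "
from h import *
plan([.4715,-.2162,.2],-15.5)"
```

```text
turn [ 0.0018 -0.0008  0.1365] rows 1.147986689874657 shift [-4.747  0.443  0.478] if unturned [-4.733 -0.579  0.472]
```

```bash
python3 -m crank '[{"translation":[0,0,0],"delta_rot":[0.002,-0.001,0.068]},{"translation":[0,0,0],"delta_rot":[0,0,0.068]},{"translation":[-0.68,0.063,0.07],"delta_rot":[0,0,0]},{"translation":[-0.68,0.063,0.07],"delta_rot":[0,0,0]},{"translation":[-0.68,0.063,0.07],"delta_rot":[0,0,0]},{"translation":[-0.68,0.063,0.07],"delta_rot":[0,0,0]},{"translation":[-0.68,0.063,0.07],"delta_rot":[0,0,0]},{"translation":[-0.68,0.063,0.07],"delta_rot":[0,0,0]},{"translation":[-0.68,0.063,0.07],"delta_rot":[0,0,0]},{"translation":[0,0,0],"delta_rot":[0,0,0]},{"translation":[0,0,0],"delta_rot":[0,0,0]}]'
python3 - <<'E'
from h import *
s,p=find('short_panel',.012,0)
plan([.4715,-.2162,-.003],-15.5)
E
```

```text
time_s: 19.55
eef_pos: [0.4718, -0.2155, 0.199]
orientation: [-0.0, 0.796, 0.606, -0.001]
wrist_force: [0.6, 0.3, -0.2]
finger_gap: 0.0854
grip_force: 0.0
t 19.55 tcp [ 0.4718 -0.2155  0.199 ] yaw_y -15.41 z [-1.5e-03 -2.0e-04 -1.0e+00] F [ 0.6  0.3 -0.2] gap 0.0854 grip 0.0 j7 0.43
short_panel 0.94 [287.  41. 353. 192.] (array([ 488., -165.]), array([ 61.7, 146.5]), np.float32(73.9)) hmed 0.0139 [157. 156. 150.]
turn [-0.0003  0.0004  0.0022] rows 0.01910592785606293 shift [-0.029 -0.011  4.048] if unturned [-0.027 -0.009  4.048]
```

```bash
python3 -m crank '[{"translation":[-0.1,0.03,0.5],"delta_rot":[0,0,0.007]},{"translation":[0,0,0.7],"delta_rot":[0,0,0]},{"translation":[0,0,0.7],"delta_rot":[0,0,0]},{"translation":[0,0,0.7],"delta_rot":[0,0,0]},{"translation":[0,0,0.5],"delta_rot":[0,0,0]},{"translation":[0,0,0.4],"delta_rot":[0,0,0]},{"translation":[0,0,0.3],"delta_rot":[0,0,0]},{"translation":[0,0,0],"delta_rot":[0,0,0]},{"translation":[0,0,0],"delta_rot":[0,0,0]}]'
python3 -c "
from h import *
show();plan([.4719,-.2207,-.004],-16.1)"
```

```text
time_s: 20.78
eef_pos: [0.473, -0.2223, 0.0107]
orientation: [0.001, 0.799, 0.601, 0.0]
wrist_force: [0.4, -0.6, 0.2]
finger_gap: 0.0854
grip_force: 0.0
t 20.77 tcp [ 0.473  -0.2223  0.0107] yaw_y -16.07 z [ 0.0018 -0.0017 -1.    ] F [ 0.4 -0.6  0.2] gap 0.0854 grip 0.0 j7 0.67
turn [0.0014 0.0007 0.0004] rows 0.013758206425778621 shift [ 0.025 -0.031  0.294] if unturned [ 0.025 -0.031  0.294]
```

```bash
python3 -m crank '[{"translation":[0.025,-0.03,0.14],"delta_rot":[0.001,0.001,0]},{"translation":[0,0,0.14],"delta_rot":[0,0,0]},{"translation":[0,0,0],"delta_rot":[0,0,0]}]'
python3 -m crank '[{"translation":[0,0,0],"delta_rot":[0,0,0]},{"translation":[0,0,0],"delta_rot":[0,0,0]},{"translation":[0,0,0],"delta_rot":[0,0,0]},{"translation":[0,0,0],"delta_rot":[0,0,0]},{"translation":[0,0,0],"delta_rot":[0,0,0]},{"translation":[0,0,0],"delta_rot":[0,0,0]}]' -1 60
```

```text
time_s: 21.15
eef_pos: [0.4709, -0.2201, -0.0045]
orientation: [-0.001, 0.799, 0.601, -0.0]
wrist_force: [-1.1, -0.1, -0.1]
finger_gap: 0.0855
grip_force: 0.0
time_s: 21.9
eef_pos: [0.4717, -0.2208, -0.0034]
orientation: [-0.0, 0.799, 0.601, 0.0]
wrist_force: [0.1, 0.3, 6.0]
finger_gap: 0.0585
grip_force: 64.7
```

```bash
python3 -m crank '[{"translation":[0,0,-0.2],"delta_rot":[0,0,0]},{"translation":[0,0,-0.6],"delta_rot":[0,0,0]},{"translation":[0,0,-0.7],"delta_rot":[0,0,0]},{"translation":[0,0,-0.7],"delta_rot":[0,0,-0.073]},{"translation":[0,0,0],"delta_rot":[0,0,-0.073]},{"translation":[0,0,0],"delta_rot":[0,0,0]}]'
python3 - <<'E'
from h import *
s,p=find('short_panel',.118,0)
d=robot.trace('short_panel',p)[0];P=pts(p,d['mask'],s);L=(P-s['eef_pos'])@rot(s['orientation'])
L=L[abs(L[:,2]+.017)<.012];print(np.percentile(L,[1,50,99],axis=0).round(4))
print(np.linalg.lstsq(np.c_[L[:,:2],np.ones(len(L))],L[:,2],rcond=None)[0].round(4),rect(L))
plan([.5138,-.0202,.1],-3.0,s=s)
E
```

```text
time_s: 22.65
eef_pos: [0.4714, -0.2202, 0.1065]
orientation: [-0.0, 0.725, 0.688, 0.001]
wrist_force: [1.2, -0.6, -0.9]
finger_gap: 0.0586
grip_force: 64.5
t 22.65 tcp [ 0.4714 -0.2202  0.1065] yaw_y -2.99 z [ 4.0e-04  1.4e-03 -1.0e+00] F [ 1.2 -0.6 -0.9] gap 0.0586 grip 64.49921250343323 j7 0.74Traceback (most recent call last):
  File "<stdin>", line 3, in <module>
IndexError: list index out of range
```

```bash
python3 -m crank '[{"translation":[0.58,0.091,0],"delta_rot":[0,0,0]},{"translation":[0.58,0.091,0],"delta_rot":[0,0,0]},{"translation":[0.58,0.091,0],"delta_rot":[0,0,0]},{"translation":[0.58,0.091,0],"delta_rot":[0,0,0]},{"translation":[0.58,0.091,0],"delta_rot":[0,0,0]},{"translation":[0.58,0.091,0],"delta_rot":[0,0,0]},{"translation":[0.56,0.091,0],"delta_rot":[0,0,0]},{"translation":[0,0,0],"delta_rot":[0,0,0]},{"translation":[0,0,0],"delta_rot":[0,0,0]}]'
python3 - <<'E'
from h import *
s=show();p=robot.capture('wrist');cv2.imwrite('pics/w5.png',p['image'][:,:,::-1])
P=pts(p,None,s);L=(P-s['eef_pos'])@rot(s['orientation'])
m=(abs(L[:,2]+.017)<.008)&(abs(L[:,1])<.04)&(L[:,0]>.02);L=L[m]
print(np.percentile(L,[1,50,99],axis=0).round(4),np.linalg.lstsq(np.c_[L[:,:2],np.ones(len(L))],L[:,2],rcond=None)[0].round(4),rect(L))
plan([.5138,-.0202,.034],-3.0)
E
```

```text
time_s: 23.92
eef_pos: [0.513, -0.0213, 0.1059]
orientation: [-0.0, 0.725, 0.688, -0.001]
wrist_force: [-0.2, -0.3, -0.8]
finger_gap: 0.0583
grip_force: 64.5
t 23.93 tcp [ 0.513  -0.0213  0.1059] yaw_y -2.99 z [-1.5e-03 -4.0e-04 -1.0e+00] F [-0.2 -0.3 -0.8] gap 0.0583 grip 64.5090115070343 j7 0.34
[[ 0.0211 -0.0286 -0.0186]
 [ 0.0666  0.0005 -0.0171]
 [ 0.1019  0.0296 -0.0155]] [ 0.004  -0.0011 -0.0174] (array([61.6,  0.5]), array([60.4, 83.4]), np.float32(-0.3))
turn [-0.0008  0.0002 -0.0005] rows 0.008106914878025645 shift [0.03  0.016 1.439] if unturned [0.031 0.018 1.439]
```

View pics/w5.png

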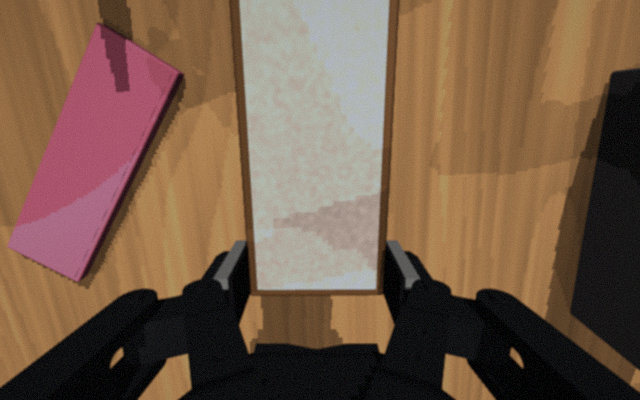

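The panel is held straight, with its tail edge at row 292 between the pads. I'll lower it and slide it in.

```bash
python3 -m crank '[{"translation":[0,0.01,0.4],"delta_rot":[0,0,0]},{"translation":[0,0,0.4],"delta_rot":[0,0,0]},{"translation":[0,0,0.4],"delta_rot":[0,0,0]},{"translation":[0,0,0.23],"delta_rot":[0,0,0]},{"translation":[0,0,0],"delta_rot":[0,0,0]},{"translation":[0.3,0,0],"delta_rot":[0,0,0]},{"translation":[0.3,0,0],"delta_rot":[0,0,0]},{"translation":[0.3,0,0],"delta_rot":[0,0,0]},{"translation":[0,0,0],"delta_rot":[0,0,0]}]'
python3 -c "
from h import *
show();plan([.5238,.1846,.033],-3.0)"
```

```text
time_s: 25.1
eef_pos: [0.5165, 0.0271, 0.0347]
orientation: [-0.001, 0.724, 0.69, 0.0]
wrist_force: [0.3, -0.6, -0.2]
finger_gap: 0.058
grip_force: 64.5
t 25.1 tcp [0.5165 0.0271 0.0347] yaw_y -2.69 z [-3.0e-04  1.6e-03 -1.0e+00] F [ 0.3 -0.6 -0.2] gap 0.058 grip 64.50191259384155 j7 0.35
turn [-0.0003 -0.001   0.0034] rows 0.029890375947142615 shift [ 3.153 -0.02   0.035] if unturned [ 3.153e+00 -3.000e-03  4.000e-02]
```

```bash
python3 -m crank '[{"translation":[0.25,0,0.01],"delta_rot":[0,0,0.002]},{"translation":[0.25,0,0.01],"delta_rot":[0,0,0]},{"translation":[0.25,0,0],"delta_rot":[0,0,0]},{"translation":[0.25,0,0],"delta_rot":[0,0,0]},{"translation":[0.25,0,0],"delta_rot":[0,0,0]},{"translation":[0,0,0],"delta_rot":[0,0,0]}]'
python3 -m crank '[{"translation":[0.2,0,0],"delta_rot":[0,0,0]},{"translation":[0.2,0,0],"delta_rot":[0,0,0]},{"translation":[0.2,0,0],"delta_rot":[0,0,0]},{"translation":[0.2,0,0],"delta_rot":[0,0,0]},{"translation":[0,0,0],"delta_rot":[0,0,0]}]'
python3 -c "
from h import *
show();plan([.5238,.1846,.033],-3.0)"
```

```text
time_s: 25.85
eef_pos: [0.5193, 0.0881, 0.0334]
orientation: [-0.001, 0.726, 0.688, -0.0]
wrist_force: [-0.1, 0.6, -2.8]
finger_gap: 0.0581
grip_force: 64.6
time_s: 26.48
eef_pos: [0.5217, 0.1289, 0.0336]
orientation: [-0.001, 0.725, 0.688, 0.0]
wrist_force: [0.3, 1.3, -3.2]
finger_gap: 0.0581
grip_force: 64.8
t 26.48 tcp [0.5217 0.1289 0.0336] yaw_y -3.02 z [-9.0e-04  2.2e-03 -1.0e+00] F [ 0.3  1.3 -3.2] gap 0.0581 grip 64.78413820266724 j7 0.16
turn [-0.0007 -0.0014 -0.0002] rows 0.012822057182439015 shift [ 1.115 -0.016  0.011] if unturned [ 1.115 -0.016  0.014]
```

```bash
python3 -m crank '[{"translation":[0.2,0,0],"delta_rot":[0,0,0]},{"translation":[0.2,0,0],"delta_rot":[0,0,0]},{"translation":[0.2,0,0],"delta_rot":[0,0,0]},{"translation":[0.2,0,0],"delta_rot":[0,0,0]},{"translation":[0.2,0,0],"delta_rot":[0,0,0]},{"translation":[0,0,0],"delta_rot":[0,0,0]}]'
python3 -m crank '[{"translation":[0.04,0,0],"delta_rot":[0,0,0]},{"translation":[0.04,0,0],"delta_rot":[0,0,0]},{"translation":[0,0,0],"delta_rot":[0,0,0]}]'
python3 -m crank '[{"translation":[0.03,0,0],"delta_rot":[0,0,0]},{"translation":[0.03,0,0],"delta_rot":[0,0,0]},{"translation":[0,0,0],"delta_rot":[0,0,0]}]'
```

```text
time_s: 27.22
eef_pos: [0.5245, 0.1795, 0.0337]
orientation: [-0.001, 0.725, 0.688, 0.001]
wrist_force: [0.3, 3.3, -5.0]
finger_gap: 0.058
grip_force: 65.1
time_s: 27.6
eef_pos: [0.5245, 0.1802, 0.0338]
orientation: [-0.0, 0.726, 0.687, -0.0]
wrist_force: [-1.3, -2.0, -4.7]
finger_gap: 0.0582
grip_force: 65.2
time_s: 27.98
eef_pos: [0.525, 0.184, 0.0339]
orientation: [-0.0, 0.726, 0.688, 0.0]
wrist_force: [0.1, -2.2, -3.5]
finger_gap: 0.0581
grip_force: 65.2
```

```bash
python3 -m crank '[{"translation":[0.03,0,0],"delta_rot":[0,0,0]},{"translation":[0.03,0,0],"delta_rot":[0,0,0]},{"translation":[0,0,0],"delta_rot":[0,0,0]}]'
python3 -m crank '[{"translation":[0.03,0,0],"delta_rot":[0,0,0]},{"translation":[0,0,0],"delta_rot":[0,0,0]}]'
python3 -m crank '[{"translation":[0.03,0,0],"delta_rot":[0,0,0]},{"translation":[0,0,0],"delta_rot":[0,0,0]}]'
python3 -m crank '[{"translation":[0.03,0,0],"delta_rot":[0,0,0]},{"translation":[0,0,0],"delta_rot":[0,0,0]}]'
```

```text
time_s: 28.35
eef_pos: [0.5251, 0.1872, 0.0338]
orientation: [-0.0, 0.726, 0.688, 0.0]
wrist_force: [0.9, -2.3, -4.5]
finger_gap: 0.0582
grip_force: 65.2
time_s: 28.6
eef_pos: [0.525, 0.1872, 0.0338]
orientation: [0.0, 0.726, 0.688, -0.001]
wrist_force: [-0.2, -5.2, -4.2]
finger_gap: 0.0583
grip_force: 65.2
time_s: 28.85
eef_pos: [0.525, 0.1872, 0.0337]
orientation: [0.001, 0.726, 0.687, -0.001]
wrist_force: [-0.7, -7.5, -3.7]
finger_gap: 0.0584
grip_force: 65.3
time_s: 29.1
eef_pos: [0.5249, 0.1873, 0.0336]
orientation: [0.001, 0.727, 0.687, -0.002]
wrist_force: [-0.1, -10.6, -4.1]
finger_gap: 0.0579
grip_force: 65.3
```

```bash
python3 -m crank '[{"translation":[0,0,0.03],"delta_rot":[0,0,0]},{"translation":[0,0,0],"delta_rot":[0,0,0]}]'
python3 -m crank '[{"translation":[0,0,0],"delta_rot":[0,0,0]},{"translation":[0,0,0],"delta_rot":[0,0,0]},{"translation":[0,0,0],"delta_rot":[0,0,0]},{"translation":[0,0,0],"delta_rot":[0,0,0]},{"translation":[-0.3,0,-0.1],"delta_rot":[0,0,0]},{"translation":[-0.6,0,-0.2],"delta_rot":[0,0,0]},{"translation":[-0.6,0,-0.4],"delta_rot":[0,0,0]},{"translation":[-0.6,0,-0.8],"delta_rot":[0,0,0]},{"translation":[-0.6,0,-1],"delta_rot":[0,0,0]},{"translation":[-0.3,0,-1],"delta_rot":[0,0,0]},{"translation":[0,0,-0.5],"delta_rot":[0,0,0]},{"translation":[0,0,0],"delta_rot":[0,0,0]}]' 1
python3 - <<'E'
from h import *
s=show();p=robot.capture('wrist')
q=robot.capture('scene');cv2.imwrite('pics/fin.png',cv2.resize(np.hstack([p['image'][:200,200:440],cv2.resize(q['image'][130:220,350:458],(240,200))]),(800,333))[:,:,::-1])
O=np.array([.527,.270]);e=np.array([.0488,.9988]);r=np.array([-.9988,.0488])
for nm,c in(('wrist',p),('top',robot.capture('top'))):
    P=pts(c,None,s);h=np.c_[(P[:,:2]-O)@e,(P[:,:2]-O)@r,P[:,2]];print(nm)
    for X in range(-155,60,10):
        m=(abs(h[:,0]*1000-X)<4)&(abs(h[:,1])<.012);m2=(abs(h[:,0]*1000-X)<4)&(h[:,2]>.031)&(h[:,2]<.051)&(abs(h[:,1])<.034)
        print(X,(np.median(h[m,2])*1000).round(1) if m.any() else None,(np.percentile(h[m2,1],[2,98])*1000).round(1) if m2.sum()>3 else '')
E
```

```text
time_s: 29.35
eef_pos: [0.5249, 0.1873, 0.0322]
orientation: [0.001, 0.727, 0.687, -0.002]
wrist_force: [-1.4, -10.2, -2.8]
finger_gap: 0.0585
grip_force: 65.4
time_s: 30.85
eef_pos: [0.5182, 0.0401, 0.2341]
orientation: [0.0, 0.727, 0.687, 0.002]
wrist_force: [0.8, 0.1, -0.5]
finger_gap: 0.0852
grip_force: 0.0
t 30.85 tcp [0.5182 0.0401 0.2341] yaw_y -3.2 z [ 0.0033  0.0029 -1.    ] F [ 0.8  0.1 -0.5] gap 0.0852 grip 0.0 j7 0.07
wrist
-155 1.7 
-145 1.8 [-30.   26.4]
-135 35.9 [-30.5  26.2]
-125 35.9 [-30.4  26.6]
-115 36.0 [-30.3  26.5]
-105 36.1 [-30.1  26.1]
-95 46.9 [-31.8  25.9]
-85 49.6 [-31.7  25.2]
-75 47.8 [-32.4  26.7]
-65 None 
-55 None 
-45 None 
-35 None 
-25 None 
-15 None 
-5 None 
5 None 
15 None 
25 None 
35 None 
45 None 
55 None 
top
-155 None 
-145 None 
-135 None 
-125 None 
-115 None 
-105 None 
-95 None 
-85 None 
-75 79.1 
-65 72.9 [-30.8  22.4]
-55 66.5 [-30.1  27.8]
-45 58.5 [-29.4  28.6]
-35 56.7 [-31.3  29.5]
-25 74.0 
-15 71.7 
-5 46.1 [-32.2  28.1]
5 45.6 [-30.6  28.9]
15 45.9 [-26.6  29.3]
25 48.4 [-29.8  27.3]
35 46.9 [-31.7  27.8]
45 47.3 [-32.6  30.4]
55 65.3
```

View pics/fin.png

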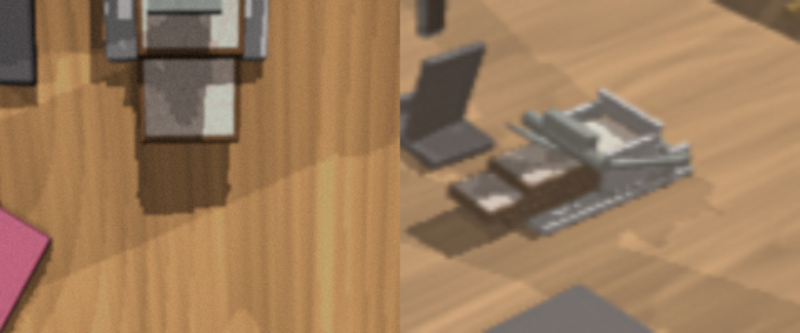

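Run:
```python
from h import *
s=state();p=robot.capture('wrist');P=pts(p,None,s)
O=np.array([.527,.270]);e=np.array([.0488,.9988]);r=np.array([-.9988,.0488])
h=np.c_[(P[:,:2]-O)@e,(P[:,:2]-O)@r,P[:,2]]*1000
for lo,hi,n in((33,39,'long'),(45,51,'short')):
    for a,b in((-25,-5),(-5,10),(10,24)):
        m=(h[:,2]>lo)&(h[:,2]<hi)&(h[:,1]>a)&(h[:,1]<b)&(h[:,0]<-80);print(n,a,b,np.percentile(h[m,0],[.5,2]).round(1))
```

```text
long -25 -5 [-142.2 -141.4]
long -5 10 [-142.2 -141.3]
long 10 24 [-142.1 -141.3]
short -25 -5 [-97.5 -97.3]
short -5 10 [-97.5 -97.3]
short 10 24 [-97.5 -97.3]
```

The tails are 45 mm apart, which matches the length difference, and both are square. Both panels are home and flat with the arm on top.

```bash
python3 -c "
from cell import robot
print(robot.close_job())"
```

```text
the job is handed in; nothing more can be done
None
```

Both panels are in the holder, long then short on top, each pushed against the back wall, flat and straight with the arm resting on the pile; the job was handed in at about 31 s, and I kept the robot clear of the bystanders.

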